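# Sweep the used petri dishes into the discard tray

## Robot

A 6-joint arm with a two-finger parallel gripper is mounted at the origin on a cart in front of the work surface, level with it; the furniture and walls round the work are solid. World frame = base frame: x ahead of the robot, y to its left, z up, the work surface at z = 0. Lengths are in m, angles in degrees, forces in N, time in s.
With the tool pointing down it reaches from about 0.225 to 0.725 m from the base axis. Payload 3.1 kg.
Tool frame: the origin (TCP) lies on the centre line of the jaws, within the pads' length; the fingertips stand 19 mm ahead of it and the grasp point (between the pads) is the TCP; z points along the fingers, y is the line along which they close (so a half turn about z gives the same grasp; the last joint's range is limited). The gripper opens to 85 mm and grips with 20 to 120 N. Pads are 22 mm wide; open, the fingers measure 114 mm over their backs; the gripper's body (76 mm by 85 mm) begins 54 mm behind the grasp point. The pads swing forward as they close: fully open they stand 13 mm farther back than shut.
Start: joints at [-72.983, 2.75, 5.684, 92.934, 0, 82.678], TCP at [0.216, -0.478, 0.214] pointing down, gripper open.
Joint ranges: [-166.93, 166.93], [-56.73, 111.36], [-69.38, 81.34], [-121.58, 131.49], [-85.45, 84.26], [-180, 180]. Speed limits (degrees/s): [159.86, 159.86, 180, 180, 180, 180].

## Interface

Orientations are given as [roll, pitch, yaw] about the fixed x, y, z axes, in that order (R = Rz(yaw) Ry(pitch) Rx(roll)).
In Python, from plant import sense, capture, camera_params, ctrl gives the robot as it stands.
- The arm moves only by the tool servo_tool, never from a script. Its argument "steps" is a list of rows, each a list of 7 numbers: the shift along the tool's x, y, z in cm, then the turn, a rotation vector about the tool's x, y, z in rad, then the gripper command: -1 is shut, 1 is fully open, values between are in proportion. A call has 1 to 8 rows; each row is the pose to reach, as a shift and turn from the pose commanded when the call began, along the tool's axes at that moment; what a row does not reach only later rows make up. A row lasts 1/8 s, in which the tool goes at most 62.5 mm and 10.7 degrees, less where a joint would pass 70% of its speed; a pose out of reach is approached as far as the arm can. A call with a gripper value outside its range is refused whole. The fingers move at their own pace and stop on an object; "newtons" is the grip in N (left out, the last holds). Time passes only in rows, so rows that repeat a pose let the fingers close. It gives the time, the measured TCP pose, the force, the opening and the grip force at its end, in the units of the state.
- sense(): the state, without advancing time (a new reading comes with each control period).
- capture(name): name is "side" or "top" or "wrist"; returns the picture (420x560x3 uint8, blue, green, red); there is no depth.
- camera_params(name): a dict with "fov_y" (degrees; the focal length in pixels is half the picture's height over the tangent of half this angle, whatever the lens; pixels are square), "cx", "cy" (the principal point, pixels), "R" (3x3) and "t" (3): a world point X has camera coordinates R X + t; the wrist camera has in their place "tool_from_camera" (4x4, takes a point from camera to tool coordinates, whose origin is the TCP and whose axes are the flange's). Camera axes: x right, y down, z forward; pixel columns grow to the right and rows downward; lengths in m; the calibration is good to about 2 mm. A picture is of the moment at which its call begins: read the wrist's pose just before it. camera_params takes no time and is no camera call.
- ctrl.close_job(): hands the job in; it is judged then, once.
The state is a dict: "time": time; "joints": joint angles; "joint_vel": joint speeds; "effort": joint torques, N m; "eef_pos": TCP position; "eef_rot": TCP orientation; "ft_force": force on the tool from outside, world axes, zero at the start; "moment": the same for the moment, N m; "width": finger opening in m; "grip_force": force on a finger pad.
Only numpy, scipy, OpenCV 4.12 (cv2) and the standard library are available. Lean on these libraries where they do the work, as an engineer would, in place of code of your own. Each camera call takes 0.05 s, during which the arm holds its last target. There are 200 camera calls.

## Task

With your fingertips, gently sweep the three used petri dishes across the worktop and through the open side of the yellow discard tray, until each lies flat and wholly inside it. Only push them along the surface: do not grip, lift, tip or press hard on a dish, and leave the vials, the dropper bottle and the timer as they stand.

Things in the scene. Friction and masses are not known exactly. Their poses are not given: they have to be found in the camera images.
- tray: low yellow three-sided discard tray fixed to the worktop, 200 mm (its x) by 170 mm (its y), walls 6 mm thick, 31 mm high; thin grey liner as floor, level with the worktop, no step. Origin: middle of its footprint, at worktop height. Its +y points out of the open side (roughly to the robot's left). Open edge at y = +85 mm, back wall's inner face at y = -79 mm, side walls' inner faces at x = +-92 mm
- tray_mouth (a point): middle of the tray's open edge, at worktop height; same axes as the tray
- dish_1: closed white petri dish, a flat disc 61 mm in diameter and 13 mm high, about 30 g, lying flat and loose on the worktop; slides when pushed at its side. Origin: centre of its underside, z up. One of two on the robot's near side of the worktop
- dish_2: closed white petri dish, a flat disc 61 mm in diameter and 13 mm high, about 30 g, lying flat and loose on the worktop; slides when pushed at its side. Origin: centre of its underside, z up. The other on the near side, farther left from the tray
- dish_3: closed white petri dish, a flat disc 61 mm in diameter and 13 mm high, about 30 g, lying flat and loose on the worktop; slides when pushed at its side. Origin: centre of its underside, z up. The one on the far side; a grey block heater stands farther back to its left
- brown_vial: upright brown glass vial with white cap, 22 mm in diameter, 47 mm high, loose; to be left alone. Origin: centre of its underside
- dropper: upright white dropper bottle with yellow cap, 16 mm in diameter, 34 mm high, loose; to be left alone. Origin: centre of its underside. It and the brown vial may have changed places
- blue_vial: upright blue vial with white cap, 22 mm in diameter, 47 mm high, loose, on the far left; to be left alone. Origin: centre of its underside
- bench_timer: flat white bench timer, 66 by 66 by 19 mm, loose, on the left; to be left alone. Origin: centre of its underside
There are look-alikes about, which are no part of the job. Leave any blue or turquoise look-alike of the dish_3 alone.

How it is judged:
By the outcome, as a careful person would: the job done as asked, in the order asked, and still so for the second after the job is handed in, with the robot touching nothing.
It also fails if it takes over 67 s, if anything falls off the work surface, if the arm or the gripper's body presses on something with over 40 N, if the wrist force passes 120 N, or if a joint passes its speed limit or range.

## Working session

There is one attempt and no reset: what is moved stays moved. The work goes in short steps, Python scripts to look and compute and a tool call to move; the robot and the scene stay as the last step left them, time stands still between calls to the robot, and variables do not carry over. Pictures are saved under pics/ and viewed, at most 10 in all, crops included, and the job is handed in when it is done.

Besides the shell and the picture viewer there is one more tool, called after "Request:" as a command line: name --pt "numbers of a row" for each row, then --argument value for the rest. servo_tool: Moves the arm, as the interface text tells. Its arguments: {"type":"object","properties":{"steps":{"type":"array"},"newtons":{"type":"number"}},"required":["steps"]}

```bash
mkdir -p pics
python3 - <<'E'
from plant import sense,capture,camera_params
import cv2
s=sense();print(s)
for n in("top","side"):
    cv2.imwrite(f"pics/{n}0.png",capture(n));p=camera_params(n);print(n,p)
E
```

```text
{'time': 0.0, 'joints': array([-7.29819820e+01,  2.79292202e+00,  5.59101194e+00,  9.29320564e+01,
        3.94440349e-04,  8.26776065e+01]), 'joint_vel': array([ 0.03966917,  0.00655527, -0.09621818,  0.0046842 , -0.0160337 ,
       -0.01352303]), 'effort': array([ 4.67030477e-04, -3.38785172e+01,  3.20012856e+01,  2.03653879e-02,
       -1.65449396e-04, -1.34712013e-05]), 'eef_pos': array([ 0.21618368, -0.47771946,  0.21321166]), 'eef_rot': array([-1.79867176e+02, -1.74655427e-02,  2.43403909e+01]), 'ft_force': array([ 0.35239875, -0.89033537, -0.37280826]), 'moment': array([-0.02227582,  0.01450935,  0.00130207]), 'grip_force': 0.0, 'width': 0.08525941706905346}
top {'fov_y': 56.453059415465354, 'cx': 281.3290539910006, 'cy': 218.60081766847338, 'R': array([[ 1.34732360e-02, -9.99907902e-01,  1.63077748e-03],
       [-9.95318036e-01, -1.35674650e-02, -9.56970778e-02],
       [ 9.57103898e-02, -3.33792922e-04, -9.95409167e-01]]), 't': array([-0.02789872,  0.57091922,  1.00123953])}
side {'fov_y': 49.72439510670797, 'cx': 279.19142078536913, 'cy': 210.86633826772584, 'R': array([[-0.99927595,  0.03781735, -0.00417434],
       [ 0.02166115,  0.47528063, -0.87956758],
       [-0.03127894, -0.87902114, -0.47575567]]), 't': array([0.56975354, 0.03827229, 1.23082022])}
```

View pics/top0.png

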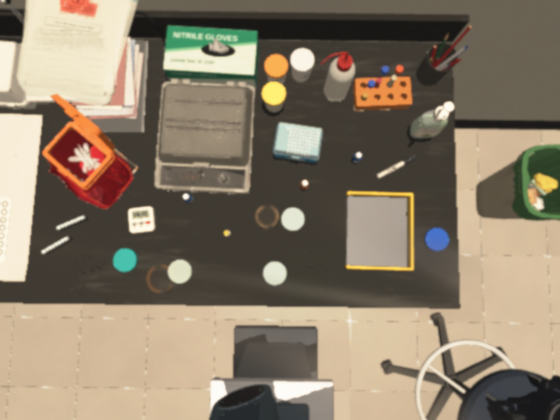

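View pics/side0.png

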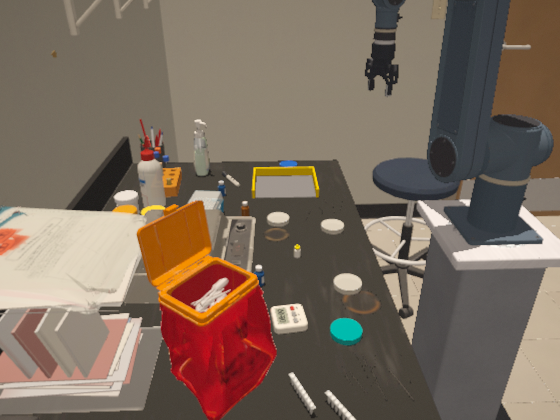

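The top view shows three white dishes: (275,273), (179,271) and (293,219). The look-alikes are the turquoise lid (125,260), the blue disc (437,240) and brown ring stains (267,216) and (158,278). By near/far side, dish_1 is (275,273), dish_2 (179,271) and dish_3 (293,219). I'll confirm this in an enlarged crop.

```bash
cat > h.py <<'E'
import numpy as np
from plant import sense,capture,camera_params
def cam(n):
    p=camera_params(n);f=210/np.tan(np.radians(p["fov_y"]/2));return p,f
def pix2w(n,u,v,z):
    p,f=cam(n);R,t=np.array(p["R"]),np.array(p["t"])
    d=R.T@np.array([(u-p["cx"])/f,(v-p["cy"])/f,1]);c=-R.T@t
    return c+d*(z-c[2])/d[2]
def tri(a,b):  # (u,v) in top and side -> point
    A=[];B=[]
    for n,(u,v) in (("top",a),("side",b)):
        p,f=cam(n);R,t=np.array(p["R"]),np.array(p["t"])
        for k,q in ((0,(u-p["cx"])/f),(1,(v-p["cy"])/f)):
            A.append(R[k]-q*R[2]);B.append(q*t[2]-t[k])
    return np.linalg.lstsq(np.array(A),np.array(B),rcond=None)[0]
def dishes(img,tag=1):
    import cv2
    h=cv2.cvtColor(img,cv2.COLOR_BGR2HSV)
    m=cv2.inRange(h,(0,0,150),(180,60,255))
    n,l,s,c=cv2.connectedComponentsWithStats(m)
    return [(c[i].round(1),s[i][2:]) for i in range(1,n) if 200<s[i][4]<700 and 160<c[i][0]<420 and 180<c[i][1]<300]
E
python3 - <<'E'
from h import *
import cv2
t=cv2.imread("pics/top0.png");s=cv2.imread("pics/side0.png")
cv2.imwrite("pics/c1.png",cv2.resize(t[145:305,160:426],None,fx=3,fy=3,interpolation=cv2.INTER_CUBIC))
for c,b in dishes(t): print(c,b,pix2w("top",*c,.013).round(4))
for a,b in(((275,273),(332.5,226.5)),((179.5,271.5),(347.5,284)),((293,219),(278,219))): print("tri",tri(a,b).round(4))
E
```

```text
[292.4 218.6] [ 24  24 433] [ 0.573  -0.0497  0.013 ]
[179.3 271. ] [ 24  24 444] [0.4305 0.2464 0.013 ]
[274.4 272.9] [ 24  23 443] [ 0.4289 -0.0039  0.013 ]
tri [ 0.4273 -0.0052  0.0034]
tri [0.429  0.2479 0.0051]
tri [ 0.5722 -0.0515  0.0042]
```

View pics/c1.png

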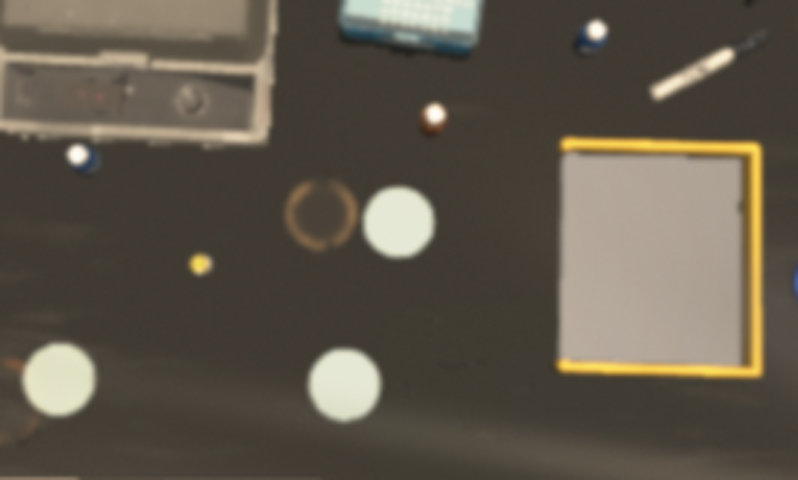

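Run:
```python
from h import *
C=[pix2w("top",160+u/3-.33,145+v/3-.33,.031) for u,v in((560,138),(761,144),(761,377),(558,369))]
for c in C:print(c.round(4))
print("ctr",np.mean(C,0).round(4)); e=C[0]+C[3]-C[1]-C[2]; print("yaw +y dir",np.degrees(np.arctan2(e[1],e[0])))
for n,u,v,z in(("brown",304,183,.047),("dropper",227,233,.034),("blue",186,197,.047),("timer",141,220,.019)):print(n,pix2w("top",u,v,z).round(3))
s=sense();print(s["time"],s["eef_pos"],s["eef_rot"])
```

```text
[ 0.6473 -0.1907  0.031 ]
[ 0.6444 -0.3675  0.031 ]
[ 0.441  -0.3637  0.031 ]
[ 0.4455 -0.1885  0.031 ]
ctr [ 0.5446 -0.2776  0.031 ]
yaw +y dir 88.79424714535921
brown [ 0.663 -0.078  0.047]
dropper [0.531 0.121 0.034]
blue [0.622 0.228 0.047]
timer [0.563 0.351 0.019]
0.1 [ 0.2161837 -0.4777642  0.2133236] [-1.79877224e+02 -1.65318407e-02  2.43370429e+01]
```

Request:
servo_tool --pt "5 -3 0.5 0 0 -0.12 -0.39" --pt "10 -6 1 0 0 -0.25 -0.39" --pt "15 -9 1.5 0 0 -0.37 -0.39" --pt "20 -12 2 0 0 -0.5 -0.39" --pt "25 -15 3 0 0 -0.62 -0.39" --pt "30 -18 4 0 0 -0.75 -0.39" --pt "35 -21 5 0 0 -0.87 -0.39" --pt "40 -24 6 0 0 -1.0 -0.39" --newtons 20

```text
time: 1.1
eef_pos: [0.4825, -0.093, 0.1537]
eef_rot: [-180.0, 0.0, 81.9]
ft_force: [0.0, -0.2, 0.1]
width: 0.0262
grip_force: 0.0
```

```bash
cat >> h.py <<'E'
def go(x,y,z,yaw):
    "shift in cm along tool axes and turn in rad to reach a tool-down pose"
    s=sense();p=s["eef_pos"];a=np.radians(s["eef_rot"][2]);d=np.array([x,y,z])-p
    print("t",s["time"],"pos",p.round(4),"yaw",s["eef_rot"][2].round(2),"w",round(s["width"],4),"F",s["ft_force"].round(1))
    print("cm",(100*np.array([d[0]*np.cos(a)+d[1]*np.sin(a),d[0]*np.sin(a)-d[1]*np.cos(a),-d[2]])).round(2),"turn",round(np.radians(s["eef_rot"][2]-yaw),3))
E
python3 -c "
from h import *
go(.568,.010,.06,94.7)"
```

```text
t 1.1 pos [ 0.4825 -0.093   0.1537] yaw 81.88 w 0.0262 F [ 0.  -0.2  0.1]
cm [11.41  7.01  9.37] turn -0.224
```

Request:
servo_tool --pt "3 2 1 0 0 -0.06 -0.39" --pt "7 4 3 0 0 -0.13 -0.39" --pt "10 6 5 0 0 -0.2 -0.39" --pt "11.4 7 7 0 0 -0.224 -0.39" --pt "11.4 7 9.4 0 0 -0.224 -0.39" --pt "11.4 7 11.4 0 0 -0.224 -0.39" --pt "11.4 7 12.2 0 0 -0.224 -0.39" --pt "11.4 7 12.2 0 0 -0.224 -0.39"

```text
time: 2.1
eef_pos: [0.5669, 0.0078, 0.0316]
eef_rot: [-179.9, -0.0, 94.5]
ft_force: [-0.8, 0.4, -0.2]
width: 0.0261
grip_force: 0.0
```

```bash
python3 -c "
from h import *
import cv2
go(.568,.010,.022,94.7)
a=capture('side')[150:300,200:400];b=capture('top')
print([(c,pix2w('top',*c,.013).round(4)) for c,_ in dishes(b)])
cv2.imwrite('pics/c2.png',cv2.resize(a,None,fx=4,fy=4,interpolation=2))"
```

```text
t 2.1 pos [0.5669 0.0078 0.0316] yaw 94.46 w 0.0261 F [-0.8  0.4 -0.2]
cm [0.21 0.12 0.96] turn -0.004
[(array([295.6, 219.5]), array([ 0.5707, -0.0582,  0.013 ])), (array([179.3, 271. ]), array([0.4305, 0.2464, 0.013 ]))]
```

View pics/c2.png

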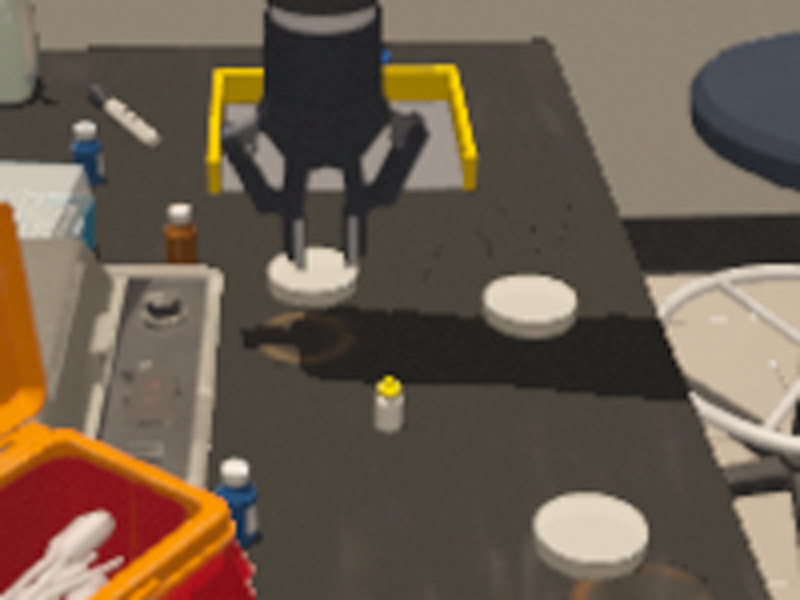

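```bash
python3 -c "
from h import *
p,f=cam('side')
for z in (0,.01,.02,.03,.04):
  for y in (.008-.011,.008+.011):
    X=p['R']@np.array([.567,y,z])+p['t'];q=X[:2]/X[2]*f+[p['cx'],p['cy']];print(z,y,(q-[200,150])*4)
X=p['R']@np.array([.573,-.05,.013])+p['t'];q=X[:2]/X[2]*f+[p['cx'],p['cy']];print((q-[200,150])*4)
"
```

```text
0 -0.002999999999999999 [321.31444746 316.72028983]
0 0.019 [322.64858967 333.74754404]
0.01 -0.002999999999999999 [321.26983054 303.84138408]
0.01 0.019 [322.60857523 320.7276124 ]
0.02 -0.002999999999999999 [321.22486166 290.86088362]
0.02 0.019 [322.56823999 307.60330008]
0.03 -0.002999999999999999 [321.17953664 277.77758156]
0.03 0.019 [322.52758008 294.37334683]
0.04 -0.002999999999999999 [321.13385123 264.5902518 ]
0.04 0.019 [322.48659158 281.03647199]
[309.84214366 265.91089603]
```

The side crop shows dish_3 at crop (312,272), with the fingertips ending at row 265. That is higher than I expected, so I'm checking with the top and wrist views.

```bash
python3 -c "
from h import *
import cv2
a=capture('top')[150:290,200:360];b=capture('wrist')
print(camera_params('wrist'))
cv2.imwrite('pics/c3.png',np.hstack([cv2.resize(a,(400,350),interpolation=2),cv2.resize(b,(400,300))[:300] if 0 else cv2.copyMakeBorder(cv2.resize(b,(400,300)),0,50,0,0,cv2.BORDER_CONSTANT)]))"
```

```text
{'fov_y': 71.75056351194654, 'cx': 281.68313921901193, 'cy': 211.65712616251548, 'tool_from_camera': array([[ 6.96413593e-04, -9.48050479e-01, -3.18119167e-01,
         8.25854260e-02],
       [ 9.99999252e-01,  9.80093760e-04, -7.31692115e-04,
         7.17349398e-04],
       [ 1.00546767e-03, -3.18118420e-01,  9.48050452e-01,
        -1.58980431e-01],
       [ 0.00000000e+00,  0.00000000e+00,  0.00000000e+00,
         1.00000000e+00]])}
```

View pics/c3.png

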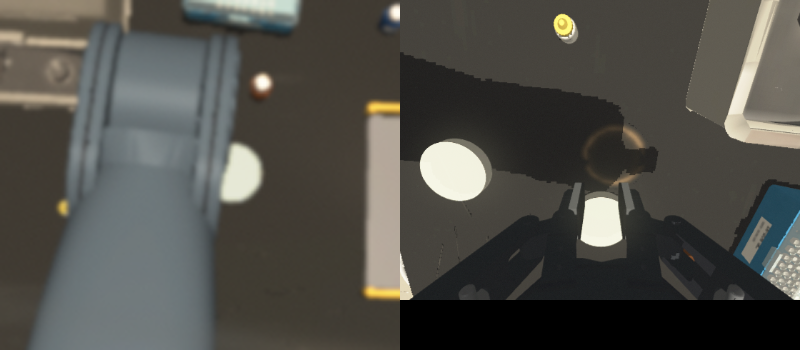

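The wrist view shows the pads ending at about row 183, with the dish visible between them. Both views suggest the tips are higher than the text says, so I'll lower in small steps and watch the force.

Request:
servo_tool --pt "0.2 0.1 0.3 0 0 0 -0.39" --pt "0.2 0.1 0.5 0 0 0 -0.39" --pt "0.2 0.1 0.7 0 0 0 -0.39" --pt "0.2 0.1 0.7 0 0 0 -0.39"

```text
time: 2.8
eef_pos: [0.5683, 0.0099, 0.025]
eef_rot: [-180.0, -0.0, 94.5]
ft_force: [0.6, 0.1, 0.1]
width: 0.026
grip_force: 0.0
```

```bash
python3 -c "
from h import *
import cv2
go(.568,.010,.022,94.7)
a=capture('side')[180:240,250:310];b=capture('wrist')[220:400,170:400]
g=lambda i:(255*(i/255.)**.5).astype('uint8')
cv2.imwrite('pics/c4.png',g(np.hstack([cv2.resize(a,(400,400),interpolation=2),cv2.resize(b,(400,400),interpolation=2)])))"
```

```text
t 2.8 pos [0.5683 0.0099 0.025 ] yaw 94.47 w 0.026 F [0.6 0.1 0.1]
cm [ 0.01 -0.03  0.3 ] turn -0.004
```

View pics/c4.png

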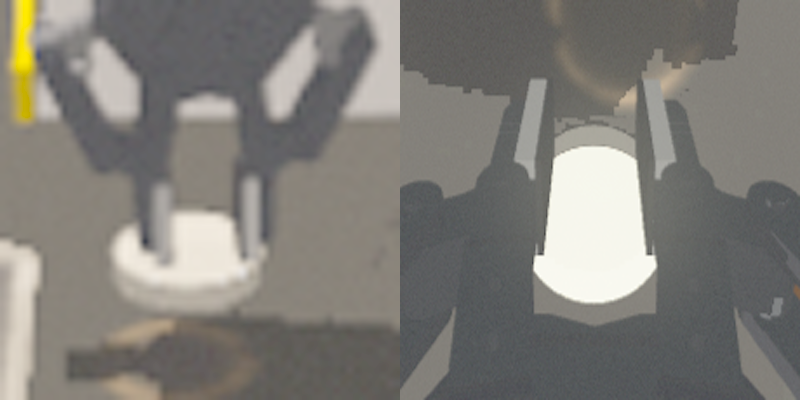

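The enlarged crop again shows the tips above the dish top in the image (side crop row ≈262). I'll keep lowering gently with a force check.

Request:
servo_tool --pt "0 0 0.2 0 0 0 -0.39" --pt "0 0 0.4 0 0 0 -0.39" --pt "0 0 0.6 0 0 0 -0.39" --pt "0 0 0.6 0 0 0 -0.39"

```text
time: 3.4
eef_pos: [0.5683, 0.0099, 0.0191]
eef_rot: [-180.0, -0.0, 94.5]
ft_force: [-1.5, -0.3, 0.6]
width: 0.026
grip_force: 0.0
```

Request:
servo_tool --pt "0 0 0.1 0 0 0 -0.39" --pt "0 0 0.2 0 0 0 -0.39" --pt "0 0 0.2 0 0 0 -0.39"

```text
time: 3.78
eef_pos: [0.5685, 0.0099, 0.0173]
eef_rot: [-180.0, -0.0, 94.5]
ft_force: [-0.5, 0.5, -0.6]
width: 0.0263
grip_force: 0.0
```

Request:
servo_tool --pt "0 0 0.1 0 0 0 -0.39" --pt "0 0 0.2 0 0 0 -0.39" --pt "0 0 0.3 0 0 0 -0.39" --pt "0 0 0.3 0 0 0 -0.39"

```text
time: 4.28
eef_pos: [0.5684, 0.0099, 0.0142]
eef_rot: [-180.0, -0.0, 94.5]
ft_force: [0.1, 0.4, -0.2]
width: 0.0261
grip_force: 0.0
```

Request:
servo_tool --pt "0 0 0.1 0 0 0 -0.39" --pt "0 0 0.2 0 0 0 -0.39" --pt "0 0 0.3 0 0 0 -0.39" --pt "0 0 0.4 0 0 0 -0.39" --pt "0 0 0.4 0 0 0 -0.39"

```text
time: 4.9
eef_pos: [0.5684, 0.0099, 0.0102]
eef_rot: [-180.0, -0.0, 94.5]
ft_force: [0.4, 0.1, 0.9]
width: 0.026
grip_force: 0.0
```

```bash
python3 -c "
from h import *
import cv2
go(.568,.010,.022,94.7)
a=capture('side')[180:240,250:310];b=capture('wrist')[220:400,170:400]
g=lambda i:(255*(i/255.)**.5).astype('uint8')
cv2.imwrite('pics/c5.png',g(np.hstack([cv2.resize(a,(400,400),interpolation=2),cv2.resize(b,(400,400),interpolation=2)])))"
```

```text
t 4.9 pos [0.5684 0.0099 0.0102] yaw 94.47 w 0.026 F [0.4 0.1 0.9]
cm [ 0.01 -0.04 -1.18] turn -0.004
```

View pics/c5.png

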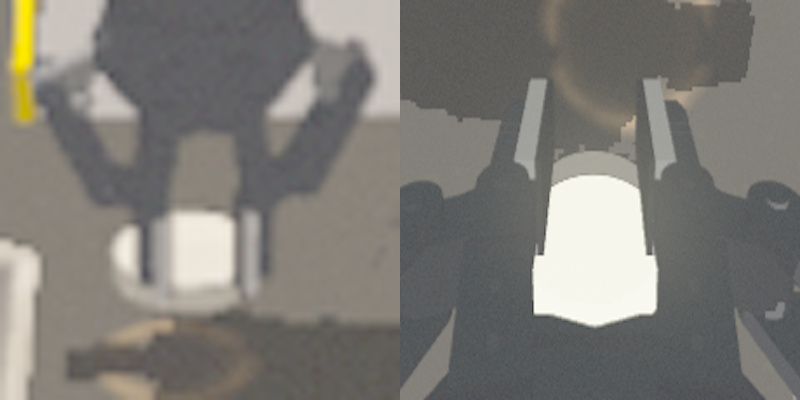

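The tips are now at side row ≈224.3, which puts them about 27 mm high, so they sit about 17 mm behind the reported TCP. I'll keep lowering.

Request:
servo_tool --pt "0 0 0.3 0 0 0 -0.39" --pt "0 0 0.6 0 0 0 -0.39" --pt "0 0 0.8 0 0 0 -0.39" --pt "0 0 1.0 0 0 0 -0.39" --pt "0 0 1.2 0 0 0 -0.39" --pt "0 0 1.2 0 0 0 -0.39"

```text
time: 5.75
eef_pos: [0.5684, 0.0099, -0.0018]
eef_rot: [-180.0, -0.0, 94.5]
ft_force: [-0.5, -0.2, 0.3]
width: 0.0259
grip_force: 0.0
```

Request:
servo_tool --pt "0 0 0.2 0 0 0 -0.39" --pt "0 0 0.4 0 0 0 -0.39" --pt "0 0 0.5 0 0 0 -0.39" --pt "0 0 0.6 0 0 0 -0.39" --pt "0 0 0.7 0 0 0 -0.39" --pt "0 0 0.7 0 0 0 -0.39"

```text
time: 6.5
eef_pos: [0.5685, 0.0099, -0.0087]
eef_rot: [-180.0, -0.0, 94.5]
ft_force: [0.2, 0.3, 0.3]
width: 0.026
grip_force: 0.0
```

```bash
python3 -c "
from h import *
import cv2
go(.568,.010,.022,94.7)
a=capture('side')[180:240,250:310];b=capture('wrist')[220:400,170:400]
g=lambda i:(255*(i/255.)**.5).astype('uint8')
cv2.imwrite('pics/c6.png',g(np.hstack([cv2.resize(a,(400,400),interpolation=2),cv2.resize(b,(400,400),interpolation=2)])))"
```

```text
t 6.5 pos [ 0.5685  0.0099 -0.0087] yaw 94.47 w 0.026 F [0.2 0.3 0.3]
cm [ 0.02 -0.05 -3.07] turn -0.004
```

View pics/c6.png

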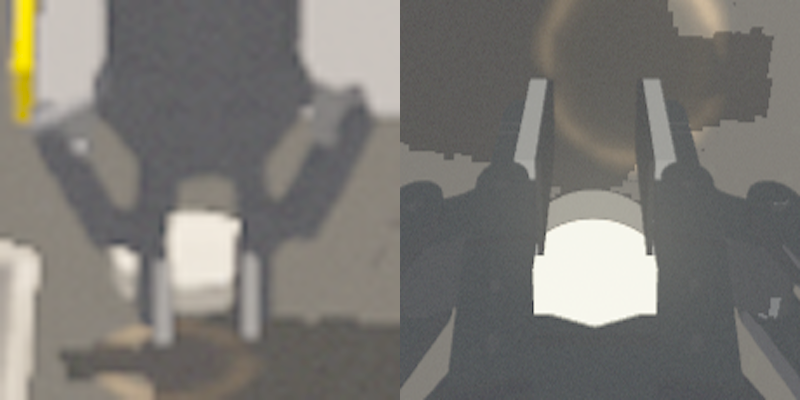

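Side tip row ≈231.8 gives a tip height of about 6 mm, below the dish top, which is right for pushing. Now I'm pushing dish_3.

Request:
servo_tool --pt "-0.8 0 0.1 0 0 0 -0.39" --pt "-1.6 0 0.1 0 0 0 -0.39" --pt "-2.4 0 0.1 0 0 0 -0.39" --pt "-3.4 0 0.1 0 0 0 -0.39" --pt "-4.6 0 0.1 0 0 0 -0.39" --pt "-6 0 0.1 0 0 0 -0.39" --pt "-7.4 0 0.1 0 0 0 -0.39" --pt "-8.8 0 0.1 0 0 0 -0.39"

```text
time: 7.6
eef_pos: [0.5755, -0.079, -0.0096]
eef_rot: [180.0, 0.0, 94.5]
ft_force: [-0.2, 0.9, -0.5]
width: 0.0264
grip_force: 0.1
```

```bash
python3 -c "
from h import *
go(.5915,-.2765,-.0095,94.5)
print([(c,pix2w('top',*c,.013).round(4)) for c,_ in dishes(capture('top'))])"
```

```text
t 7.6 pos [ 0.5755 -0.079  -0.0096] yaw 94.45 w 0.0264 F [-0.2  0.9 -0.5]
cm [-1.981e+01  6.000e-02 -1.000e-02] turn -0.001
[(array([221.8, 188.8]), array([0.6508, 0.1408, 0.013 ])), (array([179.3, 271. ]), array([0.4305, 0.2464, 0.013 ]))]
```

Request:
servo_tool --pt "-1.4 0 0 0 0 0 -0.39" --pt "-2.8 0 0 0 0 0 -0.39" --pt "-4.2 0 0 0 0 0 -0.39" --pt "-5.6 0 0 0 0 0 -0.39" --pt "-7 0 0 0 0 0 -0.39" --pt "-8.4 0 0 0 0 0 -0.39" --pt "-9.6 0 0 0 0 0 -0.39" --pt "-10.4 0 0 0 0 0 -0.39"

```text
time: 8.65
eef_pos: [0.5836, -0.1824, -0.0096]
eef_rot: [180.0, -0.0, 94.4]
ft_force: [-0.6, 1.8, 1.3]
width: 0.0264
grip_force: 0.2
```

```bash
cat >> h.py <<'E'
def sidedishes():
    import cv2
    h=cv2.cvtColor(capture("side"),cv2.COLOR_BGR2HSV);m=cv2.inRange(h,(0,0,150),(180,60,255))
    n,l,s,c=cv2.connectedComponentsWithStats(m)
    for i in range(1,n):
        x,y,w,hh,A=s[i]
        if 40<A<900 and 250<c[i][0]<400 and 165<c[i][1]<320: print("side",c[i].round(1),w,hh,A,pix2w("side",*c[i],.011).round(3))
E
python3 -c "
from h import *
go(.5915,-.2765,-.0095,94.5)
sidedishes()
print([(c,pix2w('top',*c,.013).round(4)) for c,_ in dishes(capture('top'))])"
```

```text
t 8.65 pos [ 0.5836 -0.1824 -0.0096] yaw 94.44 w 0.0264 F [-0.6  1.8  1.3]
cm [-9.44  0.06 -0.01] turn -0.001
side [272.4 186.1] 9 18 135 [ 0.582 -0.251  0.011]
side [299.6 186.7] 33 21 557 [ 0.497 -0.242  0.011]
side [259.1 191.1] 8 13 81 [ 0.624 -0.217  0.011]
side [331.9 224.4] 23 12 228 [ 0.429 -0.003  0.011]
side [347.4 281.7] 28 18 402 [0.43  0.247 0.011]
side [394.  288.5] 18 39 359 [0.334 0.275 0.011]
side [288.9 318.2] 37 30 825 [0.565 0.359 0.011]
[(array([401.4, 250.4]), array([ 0.4924, -0.3391,  0.013 ])), (array([179.3, 271. ]), array([0.4305, 0.2464, 0.013 ])), (array([274.4, 272.9]), array([ 0.4289, -0.0039,  0.013 ]))]
```

Force and side view are consistent with the dish being carried along. I'll finish this push.

Request:
servo_tool --pt "-1.2 0 0 0 0 0 -0.39" --pt "-2.4 0 0 0 0 0 -0.39" --pt "-3.8 0 0 0 0 0 -0.39" --pt "-5.2 0 0 0 0 0 -0.39" --pt "-6.6 0 0 0 0 0 -0.39" --pt "-7.8 0 0 0 0 0 -0.39" --pt "-8.8 0 0 0 0 0 -0.39" --pt "-9.4 0 0 0 0 0 -0.39"

```text
time: 9.75
eef_pos: [0.5909, -0.276, -0.0096]
eef_rot: [180.0, -0.0, 94.4]
ft_force: [-0.8, 0.2, -1.5]
width: 0.0263
grip_force: 0.1
```

Request:
servo_tool --pt "1 0 0 0 0 0 -0.39" --pt "3 0 0 0 0 0 -0.39" --pt "3.5 0 -4 0 0 0 -0.39" --pt "7 0 -9 0 0 0 -0.39" --pt "13 0 -9 0 0 0 -0.39"

```text
time: 10.38
eef_pos: [0.5845, -0.1455, 0.0867]
eef_rot: [179.4, 0.3, 94.4]
ft_force: [1.4, 0.6, -0.0]
width: 0.0262
grip_force: 0.0
```

```bash
python3 -c "
from h import *
import cv2
go(.398,.048,.06,120)
t=capture('top');cv2.imwrite('pics/t2.png',cv2.resize(t[145:305,160:426],None,fx=3,fy=3,interpolation=2))
print([(c,pix2w('top',*c,.013).round(4)) for c,_ in dishes(t)])"
```

```text
t 10.375 pos [ 0.5845 -0.1455  0.0867] yaw 94.39 w 0.0262 F [ 1.4  0.6 -0. ]
cm [ 20.72 -17.11   2.67] turn -0.447
[(array([193.7, 183.2]), array([0.665 , 0.2167, 0.013 ])), (array([398.9, 249. ]), array([ 0.496 , -0.3325,  0.013 ])), (array([179.3, 271. ]), array([0.4305, 0.2464, 0.013 ])), (array([274.3, 272.8]), array([ 0.4291, -0.0036,  0.013 ]))]
```

View pics/t2.png

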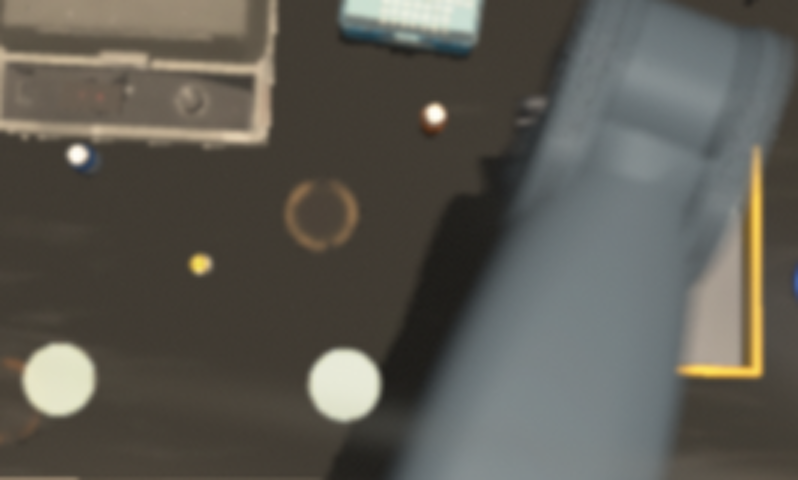

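Request:
servo_tool --pt "4 -3.4 0 0 0 -0.09 -0.39" --pt "8.2 -6.8 0 0 0 -0.18 -0.39" --pt "12.4 -10.2 0 0 0 -0.27 -0.39" --pt "16.6 -13.7 0 0 0 -0.36 -0.39" --pt "19.5 -16.1 0 0 0 -0.42 -0.39" --pt "20.7 -17.1 0 0 0 -0.447 -0.39" --pt "20.7 -17.1 0.5 0 0 -0.447 -0.39" --pt "20.7 -17.1 2 0 0 -0.447 -0.39"

```text
time: 11.42
eef_pos: [0.3958, 0.047, 0.0606]
eef_rot: [179.9, 0.1, 120.0]
ft_force: [-0.1, -1.2, -0.4]
width: 0.0259
grip_force: 0.0
```

```bash
python3 -c "
from h import *
go(.3985,.0475,-.0095,120)
print([(c,pix2w('top',*c,.013).round(4)) for c,_ in dishes(capture('top'))])"
```

```text
t 11.425 pos [0.3958 0.047  0.0606] yaw 120.04 w 0.0259 F [-0.1 -1.2 -0.4]
cm [-0.09  0.26  7.01] turn 0.001
[(array([179.3, 271. ]), array([0.4305, 0.2464, 0.013 ])), (array([274.4, 272.9]), array([ 0.4289, -0.0039,  0.013 ]))]
```

Request:
servo_tool --pt "-0.1 0.3 2 0 0 0 -0.39" --pt "-0.1 0.3 4 0 0 0 -0.39" --pt "-0.1 0.3 6 0 0 0 -0.39" --pt "-0.1 0.3 7 0 0 0 -0.39" --pt "-0.1 0.3 7 0 0 0 -0.39" --pt "-0.8 0.3 7 0 0 0 -0.39" --pt "-1.6 0.3 7 0 0 0 -0.39" --pt "-2.4 0.3 7 0 0 0 -0.39"

```text
time: 12.48
eef_pos: [0.4098, 0.0276, -0.0088]
eef_rot: [179.9, 0.0, 120.1]
ft_force: [-0.8, -0.1, 1.2]
width: 0.0262
grip_force: 0.3
```

Request:
servo_tool --pt "-1.2 0 0 0 0 0 -0.39" --pt "-2.6 0 0 0 0 0 -0.39" --pt "-4 0 0 0 0 0 -0.39" --pt "-5.4 0 0 0 0 0 -0.39" --pt "-6.8 0 0 0 0 0 -0.39" --pt "-8.2 0 0 0 0 0 -0.39" --pt "-9.4 0 0 0 0 0 -0.39" --pt "-10.2 0 0 0 0 0 -0.39"

```text
time: 13.48
eef_pos: [0.4602, -0.0609, -0.0097]
eef_rot: [-180.0, 0.0, 120.1]
ft_force: [0.1, 0.6, 0.2]
width: 0.026
grip_force: 0.3
```

```bash
sed -i 's/(0,0,150),(180,60,255)/(0,0,200),(180,60,255)/' h.py; python3 -c "
from h import *
go(.4807,-.0966,-.0095,120)
sidedishes()
print([(c,b,pix2w('top',*c,.013).round(4)) for c,b in dishes(capture('top'))])"
```

```text
t 13.475 pos [ 0.4602 -0.0609 -0.0097] yaw 120.06 w 0.026 F [0.1 0.6 0.2]
cm [-4.12 -0.02 -0.02] turn 0.001
side [268.3 177.4] 18 6 95 [ 0.594 -0.318  0.011]
side [304.2 208.6] 9 8 58 [ 0.495 -0.096  0.011]
side [377.4 220.2] 43 13 119 [ 0.302 -0.02   0.011]
side [394.2 225.4] 20 14 138 [0.263 0.009 0.011]
side [387.  242.3] 59 41 779 [0.303 0.092 0.011]
side [347.3 281.5] 28 16 353 [0.43  0.247 0.011]
side [393.5 288.1] 17 35 282 [0.335 0.274 0.011]
side [289.5 316.2] 36 25 537 [0.563 0.353 0.011]
[(array([393.3, 211.4]), array([ 23,  23, 417], dtype=int32), array([ 0.596 , -0.3191,  0.013 ])), (array([179.1, 271. ]), array([ 23,  23, 387], dtype=int32), array([0.4305, 0.2469, 0.013 ]))]
```

Request:
servo_tool --pt "-1.2 0 0 0 0 0 -0.39" --pt "-2.6 0 0 0 0 0 -0.39" --pt "-4.0 0 0 0 0 0 -0.39" --pt "-4.8 0 0 0 0 0.105 -0.39" --pt "-5.6 0 0 0 0 0.21 -0.39" --pt "-6.4 0 0 0 0 0.314 -0.39" --pt "-7.2 0 0 0 0 0.42 -0.39" --pt "-8.1 -0.1 0 0 0 0.524 -0.39"

```text
time: 14.58
eef_pos: [0.5003, -0.1316, -0.0095]
eef_rot: [180.0, -0.0, 89.9]
ft_force: [0.2, 0.2, 0.7]
width: 0.0265
grip_force: 0.2
```

```bash
python3 -c "
from h import *
go(.497,-.2765,-.0095,90)
sidedishes()
print([(c,b,pix2w('top',*c,.013).round(4)) for c,b in dishes(capture('top'))])"
```

```text
t 14.575 pos [ 0.5003 -0.1316 -0.0095] yaw 89.85 w 0.0265 F [0.2 0.2 0.7]
cm [-14.49  -0.29  -0.  ] turn -0.003
side [268.3 177.4] 18 6 95 [ 0.594 -0.318  0.011]
side [301.5 195.8] 8 9 62 [ 0.496 -0.178  0.011]
side [377.3 220.3] 43 13 118 [ 0.302 -0.02   0.011]
side [394.2 225.4] 20 14 138 [0.263 0.009 0.011]
side [387.  242.3] 59 41 774 [0.303 0.092 0.011]
side [347.4 281.5] 28 16 352 [0.43  0.247 0.011]
side [393.5 288.1] 17 35 281 [0.335 0.274 0.011]
side [289.5 316.2] 36 25 537 [0.563 0.353 0.011]
[(array([393.3, 211.4]), array([ 23,  23, 419], dtype=int32), array([ 0.596 , -0.3191,  0.013 ])), (array([179.1, 271. ]), array([ 23,  23, 387], dtype=int32), array([0.4305, 0.2469, 0.013 ]))]
```

Request:
servo_tool --pt "-1.2 0 0 0 0 0 -0.39" --pt "-2.6 0 0 0 0 0 -0.39" --pt "-4 0 0 0 0 0 -0.39" --pt "-5.4 -0.1 0 0 0 0 -0.39" --pt "-6.8 -0.1 0 0 0 0 -0.39" --pt "-8.2 -0.1 0 0 0 0 -0.39" --pt "-9.4 -0.2 0 0 0 0 -0.39" --pt "-10.4 -0.2 0 0 0 0 -0.39"

```text
time: 15.68
eef_pos: [0.4976, -0.2355, -0.0096]
eef_rot: [-180.0, -0.0, 90.0]
ft_force: [0.9, 1.4, -0.7]
width: 0.0261
grip_force: 0.2
```

Request:
servo_tool --pt "-1 0 0 0 0 0 -0.39" --pt "-2 0 0 0 0 0 -0.39" --pt "-3 0 0 0 0 0 -0.39" --pt "-3.7 0 0 0 0 0 -0.39" --pt "-4.1 0 0 0 0 0 -0.39" --pt "-3 0 0 0 0 0 -0.39" --pt "-1 0 0 0 0 0 -0.39" --pt "-0.5 0 -4 0 0 0 -0.39"

```text
time: 16.68
eef_pos: [0.4938, -0.2346, 0.0262]
eef_rot: [-179.5, -0.4, 90.2]
ft_force: [0.5, -0.2, 0.7]
width: 0.0263
grip_force: 0.0
```

```bash
python3 -c "
from h import *
go(.4295-.0135,.247+.0595,.0865,102.8)
sidedishes()
print([(c,b,pix2w('top',*c,.013).round(4)) for c,b in dishes(capture('top'))])"
```

```text
t 16.675 pos [ 0.4938 -0.2346  0.0262] yaw 90.18 w 0.0263 F [ 0.5 -0.2  0.7]
cm [54.13 -7.61 -6.03] turn -0.22
side [268.3 177.4] 18 6 95 [ 0.594 -0.318  0.011]
side [300.7 176.9] 7 7 42 [ 0.487 -0.317  0.011]
side [377.1 220.3] 43 13 117 [ 0.303 -0.02   0.011]
side [394.2 225.4] 20 14 138 [0.263 0.009 0.011]
side [387.  242.3] 58 41 772 [0.303 0.092 0.011]
side [347.4 281.5] 28 16 352 [0.43  0.247 0.011]
side [393.4 288. ] 17 35 279 [0.335 0.274 0.011]
side [289.5 316.2] 36 25 537 [0.563 0.353 0.011]
[(array([391.5, 209.5]), array([ 23,  23, 308], dtype=int32), array([ 0.6011, -0.3144,  0.013 ])), (array([179.2, 271. ]), array([ 23,  23, 388], dtype=int32), array([0.4305, 0.2467, 0.013 ]))]
```

Request:
servo_tool --pt "1 0 -5 0 0 0 -0.39" --pt "6 -0.8 -8 0 0 0 -0.39" --pt "12 -1.7 -8 0 0 -0.05 -0.39" --pt "18 -2.5 -8 0 0 -0.1 -0.39" --pt "24 -3.4 -8 0 0 -0.15 -0.39" --pt "30 -4.2 -8 0 0 -0.2 -0.39" --pt "36 -5.1 -8 0 0 -0.22 -0.39" --pt "42 -5.9 -8 0 0 -0.22 -0.39"

```text
time: 17.77
eef_pos: [0.4367, 0.1829, 0.1102]
eef_rot: [180.0, -0.0, 102.7]
ft_force: [1.3, 0.6, 0.6]
width: 0.0259
grip_force: 0.0
```

```bash
python3 -c "
from h import *
go(.4295-.0135,.247+.0595,-.0095,102.8)
print([(c,b,pix2w('top',*c,.013).round(4)) for c,b in dishes(capture('top'))])"
```

```text
t 17.775 pos [0.4367 0.1829 0.1102] yaw 102.74 w 0.0259 F [1.3 0.6 0.6]
cm [12.51  0.7  11.97] turn -0.001
[(array([393.3, 211.4]), array([ 23,  23, 417], dtype=int32), array([ 0.596 , -0.3191,  0.013 ])), (array([393.9, 247.9]), array([ 23,  23, 425], dtype=int32), array([ 0.4987, -0.3193,  0.013 ]))]
```

Request:
servo_tool --pt "5 0.3 0 0 0 0 -0.39" --pt "10 0.6 0 0 0 0 -0.39" --pt "12.5 0.7 0 0 0 0 -0.39" --pt "12.5 0.7 3 0 0 0 -0.39" --pt "12.5 0.7 6 0 0 0 -0.39" --pt "12.5 0.7 9 0 0 0 -0.39" --pt "12.5 0.7 11.3 0 0 0 -0.39" --pt "12.5 0.7 12 0 0 0 -0.39"

```text
time: 18.82
eef_pos: [0.4151, 0.3031, -0.0118]
eef_rot: [-179.8, 0.1, 102.7]
ft_force: [-0.2, -0.2, 0.2]
width: 0.026
grip_force: 0.0
```

```bash
python3 -c "
from h import *
go(.547-.0085,-.25+.0377,-.0095,102.8)
sidedishes()"
```

```text
t 18.825 pos [ 0.4151  0.3031 -0.0118] yaw 102.73 w 0.026 F [-0.2 -0.2  0.2]
cm [-52.99   0.69  -0.23] turn -0.001
side [268.3 177.4] 18 6 95 [ 0.594 -0.318  0.011]
side [297.5 176.9] 19 7 98 [ 0.498 -0.318  0.011]
side [394.6 225.5] 17 14 132 [0.263 0.01  0.011]
side [391.7 242.4] 20 29 286 [0.292 0.093 0.011]
side [393.7 288.5] 15 35 271 [0.334 0.275 0.011]
side [289.5 316.2] 36 25 537 [0.563 0.353 0.011]
```

Request:
servo_tool --pt "-0.5 0 0 0 0 0 -0.39" --pt "-1.2 0 0 0 0 0 -0.39" --pt "-2 0 0 0 0 0 -0.39" --pt "-3 0 0 0 0 0 -0.39" --pt "-4.4 0 0 0 0 0 -0.39" --pt "-5.8 0 0 0 0 0 -0.39" --pt "-7.2 0.1 0 0 0 0 -0.39" --pt "-8.6 0.1 0 0 0 0 -0.39"

```text
time: 19.88
eef_pos: [0.4378, 0.2189, -0.0096]
eef_rot: [-180.0, 0.0, 102.6]
ft_force: [0.7, 0.2, -0.3]
width: 0.026
grip_force: 0.2
```

Request:
servo_tool --pt "-1.4 0 0 0 0 0 -0.39" --pt "-2.8 0 0 0 0 0 -0.39" --pt "-4.2 0 0 0 0 0 -0.39" --pt "-5.6 0 0 0 0 0 -0.39" --pt "-7 0.1 0 0 0 0 -0.39" --pt "-8.4 0.1 0 0 0 0 -0.39" --pt "-9.8 0.2 0 0 0 0 -0.39" --pt "-11.2 0.2 0 0 0 0 -0.39"

```text
time: 20.88
eef_pos: [0.4644, 0.1102, -0.0096]
eef_rot: [180.0, 0.0, 102.7]
ft_force: [0.4, -0.3, 0.2]
width: 0.0261
grip_force: 0.1
```

```bash
python3 -c "
from h import *
go(.547-.0085,-.25+.0377,-.0095,102.8)
sidedishes()"
```

```text
t 20.875 pos [ 0.4644  0.1102 -0.0096] yaw 102.66 w 0.0261 F [ 0.4 -0.3  0.2]
cm [-3.309e+01  1.600e-01 -1.000e-02] turn -0.002
side [268.3 177.4] 18 6 95 [ 0.594 -0.318  0.011]
side [297.6 176.8] 19 7 98 [ 0.497 -0.318  0.011]
side [377.4 220.2] 43 13 119 [ 0.302 -0.02   0.011]
side [394.2 225.4] 20 14 138 [0.263 0.009 0.011]
side [387.1 242.3] 59 41 782 [0.303 0.092 0.011]
side [324.3 239.4] 6 12 63 [0.458 0.071 0.011]
side [393.5 288.1] 17 35 281 [0.335 0.274 0.011]
side [289.5 316.2] 36 25 537 [0.563 0.353 0.011]
```

Request:
servo_tool --pt "-1.4 0 0 0 0 0 -0.39" --pt "-2.8 0 0 0 0 0 -0.39" --pt "-4.2 0 0 0 0 0 -0.39" --pt "-5.6 0 0 0 0 0 -0.39" --pt "-7 0 0 0 0 0 -0.39" --pt "-8.4 0 0 0 0 0 -0.39" --pt "-9.8 0.1 0 0 0 0 -0.39" --pt "-11.2 0.1 0 0 0 0 -0.39"

```text
time: 21.92
eef_pos: [0.4899, 0.0012, -0.0096]
eef_rot: [180.0, 0.0, 102.7]
ft_force: [-0.6, 0.5, 0.1]
width: 0.0263
grip_force: 0.1
```

Request:
servo_tool --pt "-1.4 0 0 0 0 0 -0.39" --pt "-2.8 0 0 0 0 0 -0.39" --pt "-4.2 0 0 0 0 0 -0.39" --pt "-5.6 0 0 0 0 0 -0.39" --pt "-7 0 0 0 0 0 -0.39" --pt "-8.4 0 0 0 0 0 -0.39" --pt "-9.8 0.1 0 0 0 0 -0.39" --pt "-11 0.1 0 0 0 0 -0.39"

```text
time: 22.92
eef_pos: [0.515, -0.106, -0.0096]
eef_rot: [180.0, 0.0, 102.7]
ft_force: [0.2, 0.1, -0.2]
width: 0.0264
grip_force: 0.1
```

```bash
python3 -c "
from h import *
go(.547-.0085,-.25+.0377,-.0095,102.8)
sidedishes()"
```

```text
t 22.925 pos [ 0.515  -0.106  -0.0096] yaw 102.65 w 0.0264 F [ 0.2  0.1 -0.2]
cm [-1.089e+01 -4.000e-02 -1.000e-02] turn -0.003
side [267.8 177.3] 18 6 89 [ 0.595 -0.319  0.011]
side [297.2 200.2] 7 9 49 [ 0.511 -0.15   0.011]
side [377.2 220.3] 43 13 118 [ 0.302 -0.02   0.011]
side [394.2 225.4] 20 14 138 [0.263 0.009 0.011]
side [387.  242.4] 59 41 776 [0.303 0.092 0.011]
side [393.4 288.1] 17 35 279 [0.335 0.274 0.011]
side [289.5 316.2] 36 25 537 [0.563 0.353 0.011]
```

Request:
servo_tool --pt "-1.4 0 0 0 0 0 -0.39" --pt "-3 0 0 0 0 0 -0.39" --pt "-4.6 0 0 0 0 0 -0.39" --pt "-6.2 0 0 0 0 0 -0.39" --pt "-7.8 0 0 0 0 0 -0.39" --pt "-9.4 0 0 0 0 0 -0.39" --pt "-10.6 0 0 0 0 0 -0.39" --pt "-11.4 0 0 0 0 0 -0.39"

```text
time: 23.98
eef_pos: [0.5398, -0.217, -0.0096]
eef_rot: [180.0, -0.0, 102.6]
ft_force: [-0.4, -0.0, 1.0]
width: 0.0262
grip_force: 0.1
```

Request:
servo_tool --pt "0 0 0 0 0 0 -0.39" --pt "1.5 0 0 0 0 0 -0.39" --pt "4 0 0 0 0 0 -0.39" --pt "5 0 -5 0 0 0 -0.39" --pt "8 0 -9 0 0 0 -0.39" --pt "14 0 -9 0 0 0 -0.39" --pt "20 0 -9 0 0 0 -0.39" --pt "25 0 -9 0 0 0 -0.39"

```text
time: 24.98
eef_pos: [0.4831, 0.0309, 0.0805]
eef_rot: [180.0, -0.0, 102.8]
ft_force: [1.7, -0.6, -0.4]
width: 0.0259
grip_force: 0.0
```

```bash
python3 -c "
from h import *
import cv2
go(.5,.1,.1,102.8)
t=capture('top');cv2.imwrite('pics/t3.png',cv2.resize(t[145:305,160:426],None,fx=3,fy=3,interpolation=2))
print([(c,b,pix2w('top',*c,.013).round(4)) for c,b in dishes(t)])
sidedishes()"
```

```text
t 24.975 pos [0.4831 0.0309 0.0805] yaw 102.76 w 0.0259 F [ 1.7 -0.6 -0.4]
cm [ 6.37  3.17 -1.95] turn -0.001
[(array([393.3, 211.4]), array([ 23,  23, 417], dtype=int32), array([ 0.596 , -0.3191,  0.013 ])), (array([371.2, 228. ]), array([ 24,  23, 431], dtype=int32), array([ 0.5508, -0.2596,  0.013 ])), (array([393.9, 247.9]), array([ 23,  23, 425], dtype=int32), array([ 0.4987, -0.3193,  0.013 ]))]
side [268.3 177.4] 18 6 95 [ 0.594 -0.318  0.011]
side [282.9 184.5] 19 8 121 [ 0.548 -0.261  0.011]
side [377.4 220.2] 43 13 119 [ 0.302 -0.02   0.011]
side [394.2 225.4] 20 14 138 [0.263 0.009 0.011]
side [387.  242.3] 59 41 780 [0.303 0.092 0.011]
side [393.5 288.1] 17 35 281 [0.335 0.274 0.011]
side [289.5 316.2] 36 25 537 [0.563 0.353 0.011]
```

View pics/t3.png

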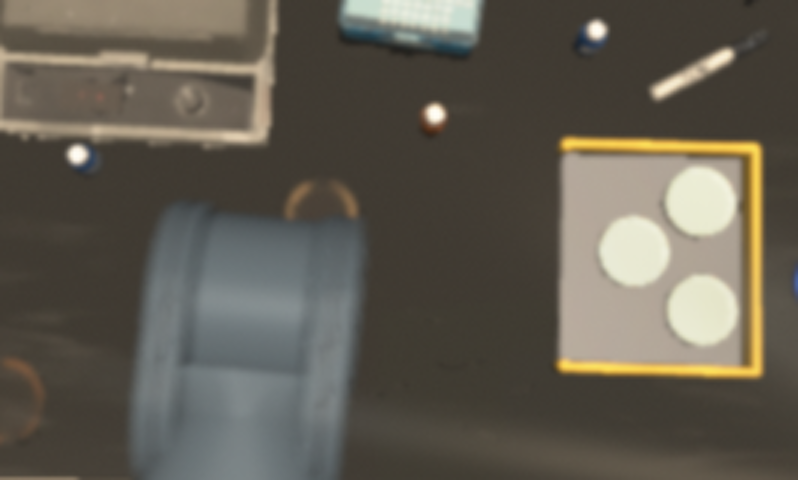

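The picture shows all three dishes lying flat inside the tray, at crop (701,201), (634,250) and (702,310). The arm is clear, so I'm handing in.

```bash
python3 -c "
from plant import ctrl
print(ctrl.close_job())"
```

```text
the job is handed in; nothing more can be done
None
```

All three petri dishes lie flat and wholly inside the tray in the last picture, and I handed the job in at about 25 s; the vials look unmoved, while the dropper bottle was hidden by the arm and the timer was only checked from the side camera.

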